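# Set the turntable organiser's brake with a gauge blade

## Robot

A 7-joint arm with a two-finger parallel gripper is mounted at the origin on the work surface. World frame = base frame: x ahead of the robot, y to its left, z up, the work surface at z = 0. Lengths are in m, angles in rad, forces in N, time in s.
With the tool pointing down it reaches from about 0.375 to 0.925 m from the base axis. Payload 3.1 kg.
Tool frame: the origin (TCP) lies between the finger pads; the fingertips stand 19 mm ahead of it and the grasp point (between the pads) is the TCP; z points along the fingers, y is the line along which they close (so a half turn about z gives the same grasp; the last joint's range is limited). The gripper opens to 85 mm and grips with 20 to 120 N. Pads are 22 mm wide; open, the fingers measure 114 mm over their backs; the gripper's body (76 mm by 85 mm) begins 54 mm behind the grasp point. The pads swing forward as they close: fully open they stand 13 mm farther back than shut.
Start: joints at [-1.326, 0.383, 0.044, 1.598, -0.018, 1.161, -0.05], TCP at [0.218, 0.612, 0.25] pointing down, gripper open.
Joint ranges: [-2.61, 2.61], [-0.41, 2.15], [-1.48, 1.57], [0, 2.5], [-1.57, 4.71], [0.05, 1.97], [-2.85, 2.85]. Speed limits (rad/s): [2.79, 2.79, 3.14, 3.14, 3.14, 3.14, 3.14].

## Interface

Orientations are given as a unit quaternion [x, y, z, w].
In Python, from bench import move_ptp, movel, move_j, move_gripper, pause, inverse_kinematics, read_camera, camera_params, MotionError, sign_off, look_for, tip_of, read_time_s, read_qpos, read_joint_vel, read_effort, read_eef_pos, read_tcp_rot, read_ft_force, read_ft_torque, read_finger_gap, read_grasp_force gives the robot as it stands. Calls block until the motion is done:
- move_ptp(position, orientation): joint-space move of the TCP to a pose.
- movel(position, orientation=None, speed=0.15): straight line of the TCP; orientation=None keeps the orientation; speed is the mean speed in m/s.
- move_j(angles): joint-space move.
- move_gripper(opening, effort=None): finger opening in m; effort is the grip in N (None keeps the last); returns when the fingers have stopped.
- pause(seconds).
- inverse_kinematics(position, orientation): joint angles nearest the present ones, or None.
- read_camera(name): name is "scene" or "side" or "wrist"; returns the picture (384x512x3 uint8, red, green, blue); there is no depth.
- camera_params(name): a dict with "K" (3x3 intrinsics, pixels), "camera_from_world" (4x4, takes a point from world to camera coordinates). Camera axes: x right, y down, z forward; pixel columns grow to the right and rows downward; lengths in m; the calibration is good to about 2 mm. A picture is of the moment at which its call begins: read the wrist's pose just before it. camera_params takes no time and is no camera call; for the wrist camera it gives the pose at the moment of the call.
A pose or a line that the arm cannot do raises MotionError and nothing moves.
- sign_off(): hands the job in; it is judged then, once.
Trained networks look in the newest picture that a camera, given by its name, has taken for a name from the list of things; names that differ only in an ending like _2 or _b are one class to them, and where a whole thing is asked for, a point or a joint stands for the part that bears it (a point fixed in the world has none). Each returns a list of dicts, best first, with "confidence" (0 to 1); they miss things now and then, are a little off and sometimes report something else, mostly with a low value. They report only what shows in the picture. A call takes as long as a camera call.
- look_for(camera, name): "at" ([column, row] in pixels, amid what is visible of it).
- tip_of(camera, name): "at" ([column, row] in pixels: a listed point, or the origin of a listed thing).
Readings, each from a call of its own:
- read_time_s(): time.
- read_qpos(): joint angles.
- read_joint_vel(): joint speeds.
- read_effort(): joint torques, N m.
- read_eef_pos(): TCP position.
- read_tcp_rot(): TCP orientation.
- read_ft_force(): force on the tool from outside, world axes, zero at the start.
- read_ft_torque(): the same for the moment, N m.
- read_finger_gap(): finger opening in m.
- read_grasp_force(): force on a finger pad.
Only numpy, scipy, OpenCV 4.12 (cv2) and the standard library are available. Lean on these libraries where they do the work, as an engineer would, in place of code of your own. Each camera call takes 0.05 s, during which the arm holds its last target. There are 200 camera calls.

## Task

Set the brake of the turntable organiser: take the yellow-handled steel gauge out of its wooden stand, lower it all the way down into the gap between the turntable's steel rim and the brake's black shoe, let go of it, and then turn the brake's red knob clockwise until the gauge just drags, so that drawing it up takes a light pull of about 5 N. Leave the gauge standing upright and seated in the gap with that drag; never jam it with some 20 N or more, and leave the other things on the desk and the turntable undisturbed.

Things in the scene. Friction and masses are not known exactly. Their poses are not given: they have to be found in the camera images.
- gauge: Loose gauge, 80 g: steel blade 3 mm thick (x), 26 mm wide (y), 60 mm long, its lowest 8 mm tapering to 1.4 mm; above it a yellow grip 12 (x) by 26 (y) by 40 mm tall, z = 60 to 100 mm. Origin: centre of the foot, z up. It starts upright, foot 10.5 mm above the desk, in the 6 by 29 mm slot (53 mm deep) of a wooden stand 60 by 70 by 64 mm tall. Stand and cup may have swapped places.
- turntable: Bamboo turntable organiser: foot fixed to the desk and a stiffly turning drum, radius 110 mm, with a smooth steel rim from z = 22 to 55 mm. Origin: on the drum's axis, on the desk; its -x axis points to the brake.
- gap_foot (a point): Fixed point at the gap: on top of the 50 mm wide steel ledge (z = 10 mm) that carries the gauge's foot, 3.5 mm outside the rim (rim surface 3.5 mm towards its +x). x: across the gap, from shoe to rim; y: along the gap. The set gauge stands here with its x along this x (either way round). The friction of rim and shoe on the blade is about 0.6 each (0.45 to 0.75): slow sliding drag is some 0.8 to 1.2 times the pinch.
- brake: Blue brake fixed to the desk, housing 52 by 60 by 56 mm. Origin: on the knob's vertical axis, on the desk; +x points to the turntable's axis, about 190 mm away. The black shoe on its +x side (40 mm wide in y, z = 18 to 46 mm, bevelled lead-in up to 52 mm) faces the rim; its wear varies, so the gap is anything from 5 to 11 mm at the start. Once on the blade the shoe presses it on the rim through a spring of 8 N/mm.
- knob_grip (a point): Red knob of the screw: upright bar 44 mm long (this x), 14 mm thick (y), 34 mm tall, z = 112 to 146 mm; the point is on the vertical screw axis, 14 mm below the top, and turns with it. Clockwise from above moves the shoe to the rim, 2.5 mm per radian; counter-clockwise backs it off. Friction 0.1 N m; it stays where left. The shoe pinches a gauge after 0.9 to 3.1 rad from the start.
- vase: Cobalt-blue glass vase, 42 mm wide, 75 mm tall, loose on the turntable, not to be disturbed. Origin: centre of its underside.
- sharpener: Red plastic pencil sharpener 16 by 26 by 12 mm, loose on the turntable, not to be disturbed. Origin: centre of its underside.
- pencil: Steel mechanical pencil, 130 mm long, lying along its y on the turntable, not to be disturbed. Origin: under its middle.
- highlighter: White highlighter, 110 mm long, lying along its y on the turntable, not to be disturbed. Origin: under its middle.
- cup: Empty white ceramic cup, 72 mm wide, 75 mm tall, loose on the desk, not to be disturbed. Origin: centre of its underside.

How it is judged:
By the outcome, as a careful person would: the job done as asked, in the order asked, and still so for the second after the job is handed in, with the robot touching nothing.
It also fails if it takes over 72 s, if anything falls off the work surface, if the arm or the gripper's body presses on something with over 40 N, if the wrist force passes 120 N, or if a joint passes its speed limit or range.

## Working session

There is one attempt and no reset: what is moved stays moved. The work goes in short steps, each a Python script; the robot and the scene stay as the last script left them, time stands still between calls to the robot, and variables do not carry over. Pictures are saved under pics/ and viewed, at most 10 in all, crops included, and the job is handed in when it is done.

```bash
ls; mkdir -p pics
python3 - <<'E'
from bench import *
import cv2,numpy as np
print(read_time_s(),read_eef_pos(),read_tcp_rot())
ims=[]
for c in ["scene","side"]:
    im=read_camera(c); ims.append(im)
    P=camera_params(c); T=np.linalg.inv(P["camera_from_world"]); print(c,T[:3,3].round(3),T[:3,2].round(3))
    for n in ["gauge","turntable","gap_foot","brake","knob_grip","cup"]:
        for f in (look_for,tip_of):
            try:r=f(c,n)
            except Exception as e: r=[];print(e)
            print(c,n,f.__name__,[(np.round(d["at"],1).tolist(),round(d["confidence"],2)) for d in r[:2]])
for n,im in zip("ab",ims): cv2.imwrite(f"pics/{n}.png",im[:,:,::-1])
print(read_time_s())
E
```

```text
pics
0.0 [0.21817973 0.61134776 0.24886856] [ 1.70532707e-01  9.85351129e-01 -1.31340282e-03 -1.53819600e-04]
scene [ 1.015 -0.528  0.718] [-0.454  0.569 -0.686]
scene gauge call [([122.6, 224.5], 0.6)]
scene gauge call []
scene turntable call [([272.4, 231.4], 0.89)]
scene turntable call [([280.9, 242.1], 0.64)]
scene gap_foot call [([275.6, 227.8], 0.57)]
scene gap_foot call [([252.7, 207.8], 0.7)]
scene brake call [([235.0, 181.1], 0.65)]
scene brake call [([237.2, 191.4], 0.97)]
scene knob_grip call [([234.2, 155.9], 0.66)]
scene knob_grip call [([231.9, 151.2], 0.51), ([295.9, 153.0], 0.37)]
scene cup call [([275.5, 230.1], 0.75), ([297.5, 140.6], 0.74)]
scene cup call [([295.4, 153.4], 0.94), ([238.2, 188.5], 0.21)]
side [ 0.504 -0.947  0.724] [ 0.074  0.834 -0.547]
side gauge call [([198.5, 267.8], 0.56)]
side gauge call []
side turntable call [([279.5, 219.9], 0.78), ([227.0, 163.2], 0.39)]
side turntable call [([282.5, 224.7], 0.97)]
side gap_foot call [([278.9, 219.0], 0.62)]
side gap_foot call [([246.0, 217.7], 0.61)]
side brake call [([217.5, 206.8], 0.82), ([298.0, 194.0], 0.2)]
side brake call []
side knob_grip call [([216.5, 184.9], 0.72)]
side knob_grip call [([220.4, 178.8], 0.56), ([219.6, 216.9], 0.38)]
side cup call [([228.0, 162.9], 0.78)]
side cup call [([227.7, 177.9], 0.85)]
1.3
```

View pics/a.png

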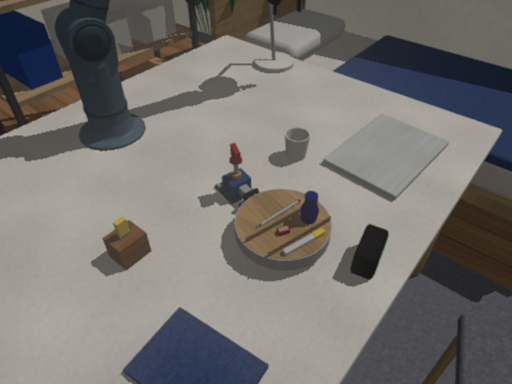

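View pics/b.png

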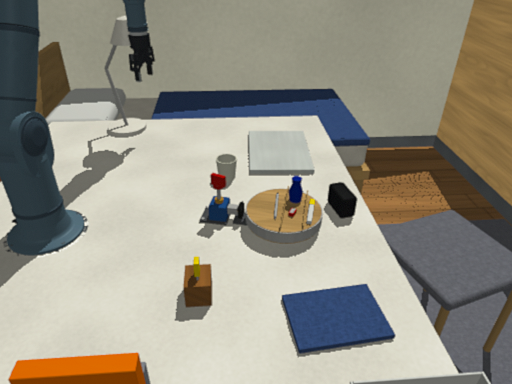

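```bash
cat > h.py <<'E'
from bench import *
import cv2,numpy as np
def ray(c,uv,P=None):
    P=P or camera_params(c); T=np.linalg.inv(P["camera_from_world"])
    d=T[:3,:3]@np.linalg.inv(P["K"])@[*uv,1.]
    return T[:3,3],d/np.linalg.norm(d)
def at_z(c,uv,z,P=None):
    o,d=ray(c,uv,P); return o+d*(z-o[2])/d[2]
def tri(rays):
    A=sum(np.eye(3)-np.outer(d,d) for o,d in rays); b=sum((np.eye(3)-np.outer(d,d))@o for o,d in rays)
    return np.linalg.solve(A,b)
def q(yaw):  # tool down, tool y axis at angle yaw in world xy
    from scipy.spatial.transform import Rotation as R
    y=np.array([np.cos(yaw),np.sin(yaw),0]);z=np.array([0,0,-1.]);x=np.cross(y,z)
    return R.from_matrix(np.c_[x,y,z]).as_quat()
def down_yaw():
    from scipy.spatial.transform import Rotation as R
    y=R.from_quat(read_tcp_rot()).as_matrix()[:,1]; return np.arctan2(y[1],y[0])
E
python3 - <<'E'
from h import *
for n,a,b,z in [("gauge",(122.6,224.5),(198.5,267.8),.09),("turnt",(280.9,242.1),(282.5,224.7),0),("gapfoot",(252.7,207.8),(246,217.7),.01),("brake",(237.2,191.4),(219.6,216.9),0),("knob",(231.9,151.2),(220.4,178.8),.132),("cup",(295.4,153.4),(227.7,177.9),0)]:
    print(n,tri([ray("scene",a),ray("side",b)]).round(3),at_z("scene",a,z).round(3),at_z("side",b,z).round(3))
E
```

```text
gauge [ 0.438 -0.267  0.086] [ 0.435 -0.263  0.09 ] [ 0.442 -0.278  0.09 ]
turnt [ 0.674 -0.016 -0.009] [ 0.682 -0.026 -0.   ] [ 0.671 -0.021  0.   ]
gapfoot [0.566 0.011 0.008] [0.566 0.011 0.01 ] [0.566 0.007 0.01 ]
brake [ 0.487  0.041 -0.006] [0.489 0.04  0.   ] [0.488 0.03  0.   ]
knob [0.494 0.021 0.142] [0.481 0.035 0.132] [0.495 0.031 0.132]
cup [ 0.517  0.267 -0.002] [0.513 0.272 0.   ] [0.519 0.253 0.   ]
```

The scene view shows the gauge's yellow grip at (121,227), in its stand front-left. The brake knob is at (235,155) and the turntable at (282,228). The side view agrees, with the grip at (197,265) and the knob at (217,183). Next I'll look closely with the wrist camera.

Run:
```python
from h import *
T=np.linalg.inv(camera_params("wrist")["camera_from_world"])
from scipy.spatial.transform import Rotation as R
Rt=R.from_quat(read_tcp_rot()).as_matrix(); p=read_eef_pos()
print("cam in tool",(Rt.T@(T[:3,3]-p)).round(3),(Rt.T@T[:3,:3]).round(2).tolist(),camera_params("wrist")["K"].round(1).tolist())
c=Rt.T@(T[:3,3]-p)
# pass over the brake/gap first, then the gauge
for n,tgt,yaw,h in [("c",(.545,.015),-.30+np.pi/2,.33),("d",(.438,-.27),np.pi/2,.27)]:
    best=None
    for y in (yaw,yaw+np.pi):
        qq=q(y); off=R.from_quat(qq).as_matrix()@c
        pos=[tgt[0]-off[0],tgt[1]-off[1],h]
        s=inverse_kinematics(pos,qq)
        if s is not None:
            k=np.abs(np.array(s)-read_qpos()).max()
            if best is None or k<best[0]: best=(k,s)
    move_j(best[1]); P=camera_params("wrist"); im=read_camera("wrist"); 
    np.savez(f"{n}.npz",K=P["K"],T=P["camera_from_world"]); cv2.imwrite(f"pics/{n}.png",im[:,:,::-1])
    P=dict(K=P["K"],camera_from_world=P["camera_from_world"])
    for o,z in [("gauge",.0105),("gap_foot",.01),("knob_grip",.132),("brake",0),("turntable",0)] if n=="c" else [("gauge",.0105)]:
        for f in (tip_of,look_for):
            for d in f("wrist",o)[:1]: print(n,o,np.round(d["at"],1),round(d["confidence"],2),at_z("wrist",d["at"],z,P).round(4))
    print(read_time_s(),read_eef_pos(),down_yaw(),read_qpos().round(2))
```

```text
cam in tool [ 0.083  0.001 -0.123] [[0.0, -0.95, -0.33], [1.0, 0.0, 0.0], [0.0, -0.33, 0.95]] [[337.8, 0.0, 255.6], [0.0, 337.8, 192.0], [0.0, 0.0, 1.0]]
c gauge [260.3 244.3] 0.52 [ 0.77   -0.0451  0.0105]
c gap_foot [261.5  94.4] 0.55 [0.5684 0.0173 0.01  ]
c knob_grip [258.9   1.6] 0.87 [0.4894 0.0366 0.132 ]
c knob_grip [256.5  12.9] 0.63 [0.4969 0.0322 0.132 ]
c brake [256.4  24.5] 0.96 [0.4891 0.0348 0.    ]
c brake [257.1  33.8] 0.93 [0.4992 0.0326 0.    ]
c turntable [260.7 173.6] 0.76 [ 0.6702 -0.0143  0.    ]
c turntable [256.4 166.7] 0.89 [ 0.659  -0.0171  0.    ]
4.4917 [ 0.62423154 -0.01008224  0.33000958] 1.270801418083736 [-0.6   0.32  0.69  1.59 -0.21  1.3   1.4 ]
d gauge [255.   72.4] 0.83 [ 0.4365 -0.2694  0.0105]
d gauge [255.8  69. ] 0.59 [ 0.4331 -0.2685  0.0105]
5.75 [ 0.52276665 -0.26847019  0.27017488] 1.5747398819066516 [-0.23  0.31  0.77  1.76 -0.23  1.17  2.18]
```

View pics/c.png

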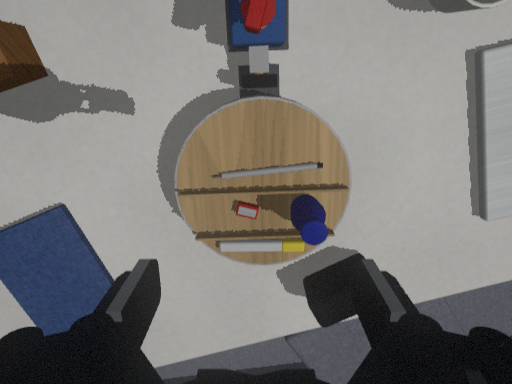

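View pics/d.png

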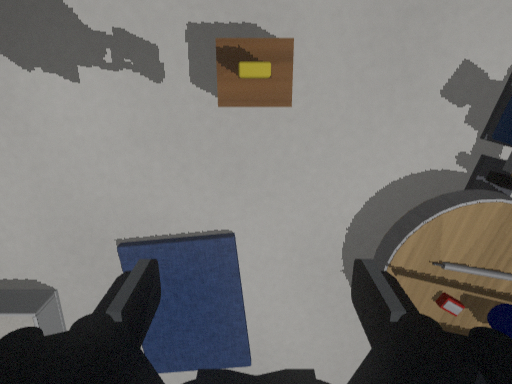

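Wrist view c shows the shoe block at (258,78) just above the rim edge at (263,97), with the knob at (258,12). Wrist view d shows the grip at (255,70), 12 mm thin along the image rows. Next I'll fit the yellow grip precisely and grasp it across its thin side.

```bash
cat >> h.py <<'E'
def load(n):
    d=np.load(n+".npz"); return dict(K=d["K"],camera_from_world=d["T"])
def best_ik(pos,yaw):
    c=[(s,y) for y in (yaw,yaw+np.pi,yaw-np.pi) for s in [inverse_kinematics(pos,q(y))] if s is not None]
    return min(c,key=lambda t:np.abs(np.array(t[0])-read_qpos()).max()+.3*abs(t[0][6]))
E
python3 - <<'E'
from h import *
P=load("d"); im=cv2.imread("pics/d.png"); hsv=cv2.cvtColor(im,cv2.COLOR_BGR2HSV)
m=cv2.inRange(hsv,(20,120,80),(35,255,255)); n,l,s,c=cv2.connectedComponentsWithStats(m)
i=[k for k in range(1,n) if s[k,4]>100]; print(s[i],c[i])
k=min(i,key=lambda k:abs(c[k]-[255,70]).sum())
ct=np.argwhere(l==k)[:,::-1].astype(float)
w=np.array([at_z("wrist",u,.1105,P)[:2] for u in ct])
r=cv2.minAreaRect((w*1000).astype(np.float32)); print(r)
e=w-w.mean(0); v=np.linalg.svd(e,full_matrices=False)[2][0]; print("long dir",np.degrees(np.arctan2(v[1],v[0])),w.mean(0))
for y in (0,np.pi): print(inverse_kinematics([.437,-.27,.2],q(y)))
for a in np.arange(-1,2)*np.pi-.26: print(a,inverse_kinematics([.567,.013,.2],q(a)))
E
```

```text
[[238  61  33  18 571]] [[254.29947461  69.37127846]]
((435.14422607421875, -270.0445861816406), (12.591828346252441, 25.257957458496094), 0.1305333822965622)
long dir 89.87418309231376 [ 0.43501709 -0.26984055]
[-0.46362414  0.30934503  1.08822935  2.00829598 -0.32400847  1.01038617
  0.78099296]
[-0.63059244  0.54492581  1.39615219  2.01177114 -0.607091    1.10799697
 -2.10415539]
-3.401592653589793 [ 0.02238503  0.28551383 -0.13721354  1.84255425  0.04532398  1.01652646
  2.74838674]
-0.26 [-0.89284847  0.42041498  0.98310116  1.88308887 -0.40185591  1.05200404
 -0.00479924]
2.8815926535897933 [ 0.02238503  0.28551383 -0.13721354  1.84255425  0.04532398  1.01652646
  2.74838674]
```

Run:
```python
from h import *
move_gripper(.045,40)
move_ptp([.4355,-.270,.17],q(0)); print(read_time_s())
f0=read_ft_force()
movel([.4355,-.270,.0965],speed=.08)
move_gripper(.0,40); print("gap",read_finger_gap(),read_grasp_force(),read_ft_force()-f0,read_eef_pos())
movel([.4355,-.270,.19],speed=.12); print(read_finger_gap(),read_ft_force()-f0)
# camera over the gap, seen along the gap's y
a=-.26; yd=np.array([-np.sin(a),np.cos(a)])
p=np.array([.567,.013])-.075*yd
s,y=best_ik([*p,.21],a); print(y)
move_j(inverse_kinematics([*p,.21],q(a)))
pause(.3)
P=camera_params("wrist"); im=read_camera("wrist"); np.savez("e.npz",K=P["K"],T=P["camera_from_world"]); cv2.imwrite("pics/e.png",im[:,:,::-1])
for o,z in [("gap_foot",.01),("knob_grip",.132),("brake",0),("turntable",0)]:
    for d in tip_of("wrist",o)[:1]: print(o,np.round(d["at"],1),round(d["confidence"],2),at_z("wrist",d["at"],z,P).round(4))
print(read_time_s(),read_eef_pos(),down_yaw(),read_qpos().round(2))
cv2.imwrite("pics/e2.png",cv2.resize(im[:,:,::-1],(800,600),interpolation=cv2.INTER_CUBIC))
```

```text
7.45
gap 0.011465920144682215 43.02464783191681 [0.05377898 0.48708444 4.94270635] [ 0.43600973 -0.27016271  0.09703936]
0.011315499925144475 [-0.78060756  1.06264695  0.71242977]
-0.26
gap_foot [250.9  84.5] 0.8 [0.564  0.0139 0.01  ]
knob_grip [112.8  85.7] 0.87 [0.4902 0.0361 0.132 ]
brake [165.3  79.3] 0.88 [0.4876 0.0391 0.    ]
turntable [371.7  81.8] 0.69 [ 0.674  -0.0134  0.    ]
11.3417 [ 0.54767742 -0.05963509  0.21002658] -0.26028976164493367 [-0.86  0.41  1.1   1.91 -0.42  1.07  0.15]
```

View pics/e2.png

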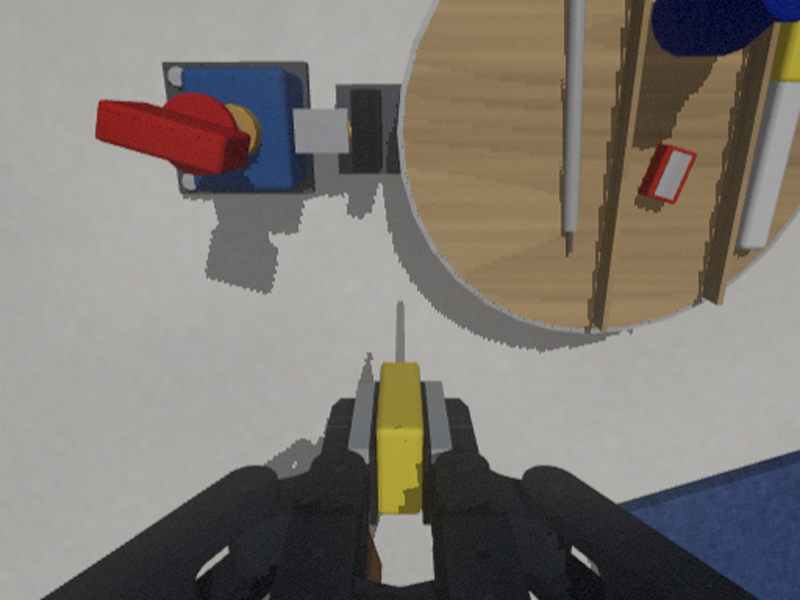

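The view shows the shoe's rim-side edge at about (382,130) and the rim at about (402,130) in the 800 px picture. The held gauge is centred on column 400, which confirms the camera's lateral calibration. Next I'll measure both edges sub-pixel.

Run:
```python
from h import *
from scipy.optimize import least_squares
P=load("e"); im=cv2.imread("pics/e.png"); g=im.astype(int)
for r in (62,75,90,105): print(r,[tuple(g[r,c]) [0:3:2] for c in range(238,264)])
# rim circle: wood/white edge: first column where wood-ish (R-B>40) ; rim's outer edge where brightness jumps from dark ledge
pts=[]
for r in range(20,190):
    row=g[r]; w=np.where((row[225:330,2]-row[225:330,0])>25)[0]
    if len(w): pts.append((225+w[0],r))
W=np.array([at_z("wrist",u,.055,P)[:2] for u in pts])
f=lambda p:np.hypot(W[:,0]-p[0],W[:,1]-p[1])-p[2]
s=least_squares(f,[.674,-.013,.108],loss="soft_l1",f_scale=.0005); print("circle",s.x,np.abs(s.fun).mean())
s2=least_squares(lambda p:f([*p,.1085]),[.674,-.013],loss="soft_l1",f_scale=.0005); print(s2.x)
T=np.linalg.inv(P["camera_from_world"]);print(T[:3,3])
```

```text
62 [(np.int64(41), np.int64(44)), (np.int64(41), np.int64(42)), (np.int64(41), np.int64(44)), (np.int64(46), np.int64(49)), (np.int64(44), np.int64(46)), (np.int64(41), np.int64(44)), (np.int64(68), np.int64(68)), (np.int64(77), np.int64(74)), (np.int64(82), np.int64(80)), (np.int64(79), np.int64(76)), (np.int64(79), np.int64(76)), (np.int64(79), np.int64(76)), (np.int64(80), np.int64(76)), (np.int64(81), np.int64(77)), (np.int64(79), np.int64(76)), (np.int64(79), np.int64(77)), (np.int64(80), np.int64(78)), (np.int64(54), np.int64(54)), (np.int64(146), np.int64(146)), (np.int64(149), np.int64(147)), (np.int64(147), np.int64(148)), (np.int64(120), np.int64(126)), (np.int64(92), np.int64(141)), (np.int64(90), np.int64(141)), (np.int64(90), np.int64(142)), (np.int64(89), np.int64(142))]
75 [(np.int64(42), np.int64(40)), (np.int64(31), np.int64(35)), (np.int64(42), np.int64(43)), (np.int64(45), np.int64(44)), (np.int64(40), np.int64(43)), (np.int64(37), np.int64(37)), (np.int64(62), np.int64(62)), (np.int64(73), np.int64(71)), (np.int64(78), np.int64(77)), (np.int64(77), np.int64(73)), 
[... 1515 characters left out ...]
75), np.int64(72)), (np.int64(77), np.int64(77)), (np.int64(54), np.int64(54)), (np.int64(40), np.int64(43)), (np.int64(50), np.int64(53)), (np.int64(49), np.int64(49)), (np.int64(45), np.int64(47)), (np.int64(52), np.int64(55)), (np.int64(56), np.int64(59)), (np.int64(51), np.int64(55)), (np.int64(49), np.int64(48)), (np.int64(142), np.int64(140)), (np.int64(143), np.int64(142)), (np.int64(144), np.int64(142)), (np.int64(137), np.int64(142)), (np.int64(87), np.int64(137)), (np.int64(84), np.int64(139)), (np.int64(89), np.int64(141)), (np.int64(89), np.int64(139))]
circle [ 0.67413165 -0.01378379  0.10710811] 0.00023257643899173564
[ 0.67562495 -0.01384248]
[0.57013193 0.0202068  0.33350911]
```

Run:
```python
from h import *
P=load("e"); g=cv2.imread("pics/e.png").astype(float).mean(2)
C=np.array([.67413,-.01378])
def edge(r,lo,hi,th):
    for c in range(lo,hi):
        if g[r,c]<th<=g[r,c+1]: return c+.5+(th-g[r,c])/(g[r,c+1]-g[r,c])-.5
rows=range(60,108)
S=np.array([at_z("wrist",(edge(r,240,250,58),r),.046,P)[:2] for r in rows if edge(r,240,250,58)])
Rm=np.array([at_z("wrist",(edge(r,248,262,100),r),.055,P)[:2] for r in rows if edge(r,248,262,100)])
v=np.linalg.svd(S-S.mean(0),full_matrices=False)[2][0]; v*=np.sign(v[1]); print("shoe edge dir -> gap x yaw",np.arctan2(v[1],v[0])-np.pi/2)
print("rim radii",np.hypot(*(Rm-C).T).mean(),np.hypot(*(Rm-C).T).std())
from scipy.optimize import least_squares
col=g[:,236]
print("rows along col236",[int(x) for x in g[48:62,236]],[int(x) for x in g[104:118,236]])
m=at_z("wrist",(236,83.3),.046,P)[:2]; d=C-m; print("angle via shoe centre",np.arctan2(d[1],d[0]))
b=np.array([.489,.0365]); print("brake angle",np.arctan2(*(C-b)[::-1]),np.hypot(*(C-b)))
a=np.arctan2(*(C-b)[::-1]); u=np.array([np.cos(a),np.sin(a)])
print("gap",((C-S)@u).mean()-.110, "gapfoot",C-.1135*u)
```

```text
shoe edge dir -> gap x yaw -0.25201139941799333
rim radii 0.11046321070498251 0.0001631739305106401
rows along col236 [167, 169, 169, 169, 170, 147, 90, 77, 70, 54, 43, 42, 46, 39] [40, 37, 39, 40, 37, 41, 45, 82, 102, 102, 104, 102, 103, 101]
angle via shoe centre -0.26237237854110224
brake angle -0.2651959385010443 0.1918363763731999
gap 0.008562302305516273 gapfoot [0.56459783 0.01596816]
```

Run:
```python
from h import *
a=-.26; x,y=.5640,.0155
movel([x,y,.21],q(a),speed=.12); movel([x,y,.152],speed=.1); pause(.2)
f0=read_ft_force(); print(f0.round(2),read_eef_pos())
z=.152
u=np.array([np.cos(a),np.sin(a)]);v=np.array([-u[1],u[0]])
while z>.095:
    z-=.008 if z>.108 else .002
    movel([x,y,z],speed=.06); f=read_ft_force()-f0
    print(round(z,4),"x %.1f y %.1f z %.1f"%(f[:2]@u,f[:2]@v,f[2]),round(read_eef_pos()[2],4))
    if f[2]>4 or abs(f[:2]@u)>8: break
P=camera_params("wrist"); im=read_camera("wrist"); np.savez("f.npz",K=P["K"],T=P["camera_from_world"]); cv2.imwrite("pics/f.png",im[:,:,::-1])
print(read_time_s(),read_eef_pos(),read_finger_gap())
```

```text
[ 0.42 -0.32 -0.58] [0.56467006 0.0154831  0.15277119]
0.144 x -0.6 y 0.1 z -0.4 0.1435
0.136 x -0.9 y 0.8 z -0.5 0.1354
0.128 x -0.3 y 0.0 z -0.7 0.1273
0.12 x 0.1 y 0.2 z 0.1 0.1194
0.112 x -0.6 y -0.1 z -0.8 0.1115
0.104 x 0.3 y 0.7 z -0.2 0.1035
0.102 x -0.3 y -0.2 z -0.1 0.102
0.1 x -1.3 y -0.8 z -0.2 0.0999
0.098 x -0.3 y 0.3 z -0.0 0.0978
0.096 x -1.0 y -0.2 z 3.6 0.0965
0.094 x -3.8 y -0.5 z 14.3 0.0962
16.0667 [0.5648387  0.01523573 0.09619764] 0.011049144510278561
```

View pics/f.png

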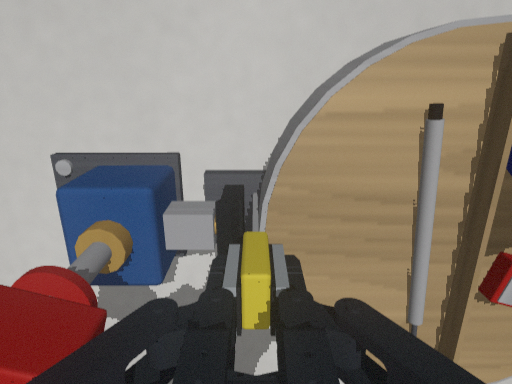

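The blade stands in the gap, with shoe and rim on either side of the grip at (256,280). The foot met the ledge at the expected height. Now I'll unload it, let go, and look at the knob from above.

Run:
```python
from h import *
a=-.26; x,y=.5640,.0155
movel([x,y,.0963],speed=.05)
move_gripper(.04,40)
movel([x,y,.20],speed=.15)
yd=np.array([-np.sin(a),np.cos(a)]); k=np.array([.4895,.0363])
p=k-.083*yd+.0*yd
movel([*p,.25],q(a),speed=.15); pause(.1)
P=camera_params("wrist"); im=read_camera("wrist"); np.savez("g.npz",K=P["K"],T=P["camera_from_world"]); cv2.imwrite("pics/g.png",im[:,:,::-1])
for o,z in [("knob_grip",.132),("brake",0),("gap_foot",.01),("gauge",.01)]:
    for d in tip_of("wrist",o)[:1]: print(o,np.round(d["at"],1),round(d["confidence"],2),at_z("wrist",d["at"],z,P).round(4))
hsv=cv2.cvtColor(im,cv2.COLOR_RGB2HSV)
m=cv2.inRange(hsv,(0,130,60),(8,255,255))|cv2.inRange(hsv,(172,130,60),(180,255,255)); m[:, 400:]=0
vals=hsv[:,:,2][m>0]; print(np.percentile(vals,[5,25,50,75,95]))
for th in (60,130,160):
    mm=m&cv2.inRange(hsv[:,:,2],th,255); w=np.array([at_z("wrist",u[::-1],.146,P)[:2] for u in np.argwhere(mm)])
    if len(w)>20:
        v=np.linalg.svd(w-w.mean(0),full_matrices=False)[2][0]; print(th,len(w),w.mean(0),np.arctan2(v[1],v[0]),cv2.minAreaRect((w*1000).astype(np.float32)))
print(read_time_s(),read_qpos().round(2))
cv2.imwrite("pics/g2.png",cv2.resize(im[:,:,::-1],(800,600)))
for aa in np.arange(-1.5,5,.3)-1.9: 
    s=inverse_kinematics([*k,.134],q(aa)); print(round(aa,2),None if s is None else s.round(2))
```

```text
knob_grip [255.   78.3] 0.58 [0.49   0.0361 0.132 ]
brake [255.2  75.7] 0.66 [0.4904 0.0375 0.    ]
gauge [333.4  74.7] 0.58 [0.5674 0.0181 0.01  ]
[ 75. 122. 130. 133. 137.]
60 2092 [0.48952943 0.03604107] -0.5433006656382445 ((489.320068359375, 35.65313720703125), (26.631898880004883, 43.47534942626953), 75.14300537109375)
130 1172 [0.4922014  0.03839383] -0.6102928016942669 ((491.7053527832031, 39.310630798339844), (18.175079345703125, 40.599609375), 57.99855041503906)
18.9583 [-1.35  0.02  1.41  2.06 -0.02  1.08 -0.2 ]
-3.4 [-1.26  0.98  1.55  2.11 -1.05  1.26 -2.64]
-3.1 [-1.26  0.97  1.55  2.11 -1.05  1.25 -2.34]
-2.8 [-1.26  0.96  1.54  2.11 -1.04  1.25 -2.04]
-2.5 [-1.26  0.94  1.53  2.11 -1.03  1.23 -1.76]
-2.2 [-1.26  0.92  1.52  2.11 -1.01  1.22 -1.47]
-1.9 [-1.26  0.88  1.5   2.11 -0.98  1.19 -1.19]
-1.6 [-1.26  0.85  1.48  2.11 -0.95  1.16 -0.91]
-1.3 [-1.26  0.82  1.46  2.11 -0.92  1.14 -0.63]
-1.0 [-1.25  0.78  1.44  2.11 -0.89  1.11 -0.36]
-0.7 [-1.25  0.75  1.42  2.11 -0.86  1.09 -0.08]
-0.4 [-1.24  0.72  1.4   2.11 -0.83  1.07  0.19]
-0.1 [-1.24  0.69  1.38  2.11 -0.8   1.04  0.47]
0.2 [-1.2   0.58  1.29  2.11 -0.68  0.98  0.67]
0.5 [-1.14  0.47  1.18  2.11 -0.56  0.92  0.85]
0.8 [-1.07  0.4   1.06  2.11 -0.45  0.88  1.06]
1.1 [-0.99  0.35  0.96  2.11 -0.38  0.86  1.29]
1.4 [-0.92  0.32  0.88  2.11 -0.33  0.85  1.55]
1.7 [-0.89  0.31  0.83  2.1  -0.3   0.85  1.82]
2.0 [-0.86  0.3   0.79  2.1  -0.28  0.85  2.1 ]
2.3 [-0.82  0.29  0.74  2.1  -0.26  0.84  2.38]
2.6 [-0.78  0.28  0.7   2.1  -0.24  0.84  2.66]
2.9 [-1.26  0.98  1.55  2.11 -1.05  1.26 -2.62]
```

View pics/g2.png

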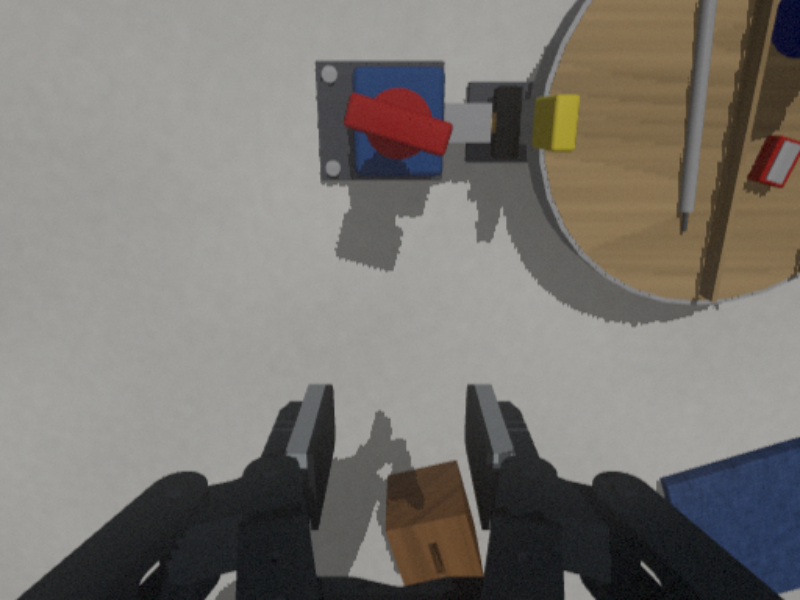

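The view shows the gauge standing in the gap with its grip top at (557,122). The bar's long edge runs from (350,93) to (452,128), which puts it about 0.32 rad clockwise of the brake axis. The screw centre is near (399,123). Next I'll grip the bar and turn it by joint 7 alone.

Run:
```python
from h import *
P=load("g"); L=[at_z("wrist",np.array(p)/1.5625,.146,P)[:2] for p in [(350,93),(452,128),(345,119),(447,155)]]
b=[np.arctan2(*(L[i+1]-L[i])[::-1]) for i in (0,2)]; print(b,np.mean(L,0))
yaw=np.mean(b)+np.pi/2
k=[.490,.036]
move_ptp([*k,.20],q(yaw)); print(read_qpos().round(2)); pause(.2)
t0=read_ft_torque();f0=read_ft_force()
movel([*k,.134],speed=.12); print("down",(read_ft_force()-f0).round(1))
move_gripper(0,40); print(read_finger_gap(),(read_ft_force()-f0).round(1),(read_ft_torque()-t0).round(3))
th=0
s=read_qpos(); np.save("knob0.npy",s)
for th in (.4,.8,1.2,1.6,1.75,1.9):
    t=s.copy(); t[6]-=th; move_j(t)
    T=np.mean([read_ft_torque() for _ in range(10)],0)-t0
    print(th,T.round(4),(read_ft_force()-f0).round(1),round(read_finger_gap(),4),read_qpos()[6]-s[6])
print(read_time_s(),read_eef_pos())
im=read_camera("wrist"); cv2.imwrite("pics/h.png",im[:,:,::-1]); print(look_for("wrist","gauge"))
```

```text
[np.float64(-0.5716063582002521), np.float64(-0.5849353575138204)] [0.49012669 0.03547646]
[-1.14  0.24  1.1   2.06 -0.25  0.99  1.09]
down [-0.6 -0.2  1.1]
0.01341977429637413 [-1.9 -2.3  5. ] [-0.572  0.506  0.111]
0.4 [-0.3586  0.2068 -0.0065] [-1.5 -2.  -1. ] 0.0138 -0.39768121064204653
0.8 [-0.553   0.825  -0.0276] [-5.9 -2.4  4.1] 0.0135 -0.7965656087632911
1.2 [-0.5303  1.1121 -0.0058] [-5.6 -2.2  6.1] 0.0134 -1.1967590972246682
1.6 [-0.5247  1.2779 -0.0299] [-8.  -1.4  8.1] 0.0138 -1.5967450738656725
1.75 [-0.4563  1.4267  0.0349] [-8.2 -1.1  9.4] 0.0135 -1.7469405886800784
1.9 [-0.4273  1.5089 -0.0081] [-9.7 -1.8  9.1] 0.0132 -1.8969487284724806
23.7833 [0.48746585 0.03433198 0.13496943]
[{'at': [385.1, 145.5], 'confidence': 0.71}]
```

View pics/h.png

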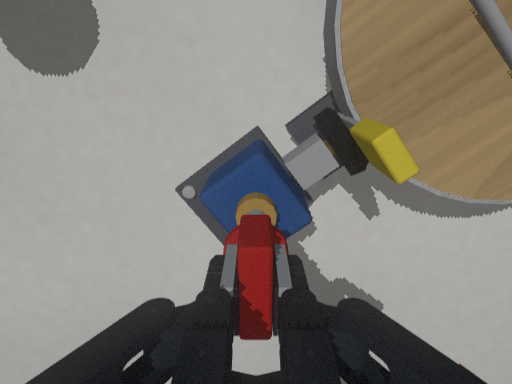

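The knob has turned with the gripper and the shoe at (340,142) is almost on the blade; the gauge still stands. I'll turn a bit more, then do a short pull test, gripping the gauge's wide sides so nothing pushes across the gap.

```bash
cat >> h.py <<'E'
G=np.array([.566,.015]); A=-.26
def mF(n=10): return np.mean([read_ft_force() for _ in range(n)],0)
def pull(yaw=A-np.pi/2,rise=(.0004,.0008,.0012,.0016,.002)):
    move_ptp([*G,.17],q(yaw)); movel([*G,.0965],speed=.12); pause(.3)
    f0=mF(); move_gripper(0,40); pause(.2); f1=mF(); z0=read_eef_pos()[2]; p=read_eef_pos()
    print("gap",round(read_finger_gap(),4),"close dF",(f1-f0).round(2),p.round(4))
    for d in rise:
        movel([p[0],p[1],.0965+d],speed=.01); f=mF()-f0
        print("cmd+%.1f act+%.2f mm  F"%(d*1e3,(read_eef_pos()[2]-z0)*1e3),f.round(2))
    for d in (.0005,0,-.0004,-.0008):
        movel([p[0],p[1],.0965+d],speed=.01); f=mF()-f0
        print("back %.1f act%+.2f"%(d*1e3,(read_eef_pos()[2]-z0)*1e3),f.round(2))
        if f[2]>12: break
    move_gripper(.045,40); movel([p[0],p[1],.17],speed=.15); print("t",read_time_s())
E
python3 - <<'E'
from h import *
s=np.load("knob0.npy"); t=s.copy(); t[6]-=2.2; move_j(t)
print(read_eef_pos(),down_yaw())
move_gripper(.045,40)
p=read_eef_pos(); movel([p[0],p[1],.21],speed=.15); print(read_qpos().round(2))
pull()
E
```

```text
[0.48723389 0.03477421 0.13497174] -1.2050500376457682
[-1.16  0.22  1.12  2.05 -0.23  1.01 -1.13]
gap 0.0254 close dF [ 0.34 -0.15  3.22] [0.5663 0.015  0.0968]
cmd+0.4 act+0.01 mm  F [ 0.17 -0.37  1.99]
cmd+0.8 act+0.15 mm  F [ 1.38 -1.69 -2.16]
cmd+1.2 act+0.73 mm  F [ 0.39 -1.05 -1.79]
cmd+1.6 act+1.23 mm  F [ 0.74 -0.64 -1.39]
cmd+2.0 act+1.70 mm  F [ 0.79 -2.01 -1.  ]
back 0.5 act+0.08 [ 1.22 -0.19 -1.28]
back 0.0 act-0.03 [-0.5   0.09  2.42]
back -0.4 act-0.10 [-1.11 -0.03  5.32]
back -0.8 act-0.12 [-2.31  0.29  8.06]
t 30.6167
```

Only about 0.5 N of drag so far, so the shoe is just short of the blade or barely touching. I'll turn another 0.2 rad and test again.

```bash
cat >> h.py <<'E'
def turn(yaw,d):
    k=[.4885,.0355]
    move_ptp([*k,.19],q(yaw)); movel([*k,.134],speed=.12); move_gripper(0,40); f=read_ft_force()
    s=read_qpos(); y0=down_yaw(); t=s.copy(); t[6]-=d; move_j(t); y1=down_yaw()
    print("knob F",f.round(1),"yaw %.4f -> %.4f"%(y0,y1),read_eef_pos().round(4))
    move_gripper(.045,40); p=read_eef_pos(); movel([p[0],p[1],.19],speed=.15)
E
python3 - <<'E'
from h import *
turn(-1.205,.2); pull()
E
```

```text
knob F [-0.7  0.1  3.5] yaw -1.2048 -> -1.4019 [0.4893 0.0355 0.1349]
gap 0.0253 close dF [-0.33  1.38  3.67] [0.5662 0.015  0.0968]
cmd+0.4 act+0.02 mm  F [-0.81  1.09  1.92]
cmd+0.8 act+0.12 mm  F [ 1.09  0.56 -0.82]
cmd+1.2 act+0.61 mm  F [ 1.06  0.7  -2.66]
cmd+1.6 act+1.20 mm  F [ 0.88  0.15 -2.17]
cmd+2.0 act+1.66 mm  F [ 0.37 -0.05 -1.25]
back 0.5 act+0.46 [-0.16  0.85  2.54]
back 0.0 act-0.00 [-2.43  0.62  5.41]
back -0.4 act-0.05 [-2.3   0.52  7.7 ]
back -0.8 act-0.12 [-2.91  0.27  9.68]
t 38.55
```

```bash
cat >> h.py <<'E'
def mF(n=8):
    o=[]
    for _ in range(n): o.append(read_ft_force()); pause(.02)
    return np.mean(o,0)
E
python3 - <<'E'
from h import *
turn(-1.402,.15); pull(rise=(.001,.0015,.002,.0025,.003))
E
```

```text
knob F [0.6 0.5 3.9] yaw -1.4021 -> -1.5492 [0.4893 0.0354 0.1349]
gap 0.0255 close dF [-0.57 -0.23  2.4 ] [0.5661 0.015  0.0966]
cmd+1.0 act+0.49 mm  F [ 1.17 -0.4  -2.51]
cmd+1.5 act+1.19 mm  F [ 1.07 -0.56 -4.9 ]
cmd+2.0 act+1.85 mm  F [ 0.9  -0.64 -4.94]
cmd+2.5 act+2.37 mm  F [ 0.78 -0.43 -4.11]
cmd+3.0 act+2.86 mm  F [ 0.86 -0.44 -4.11]
back 0.5 act+1.35 [-2.58  0.18  5.81]
back 0.0 act+0.85 [-2.55  0.32  5.69]
back -0.4 act+0.44 [-2.6   0.47  5.85]
back -0.8 act+0.06 [-2.58  0.49  5.75]
t 47.9833
```

The pull averaged about 4.5 N up and 5.8 N down, so drag is about 5 N. I'll press the gauge once more to be sure it's seated, then retreat and check.

Run:
```python
from h import *
yaw=A-np.pi/2
movel([*G,.0965],q(yaw),speed=.12); pause(.2); f0=mF(); move_gripper(0,40); z0=read_eef_pos()[2]
for z in (.0955,.0948,.094,.093):
    movel([*G,z],speed=.02); f=mF(4)-f0; print(z,round((read_eef_pos()[2]-z0)*1e3,2),read_eef_pos()[2].round(4),f.round(1))
    if f[2]>9: break
movel([*G,.0965],speed=.02); print((mF(4)-f0).round(1))
move_gripper(.045,40)
movel([*G,.17],speed=.12)
v=np.array([-np.sin(A),np.cos(A)])
movel([*(G-.14*v),.19],q(A),speed=.25) ; pause(.1)
im=read_camera("wrist"); cv2.imwrite("pics/i.png",im[:,:,::-1]); s=read_camera("side")[150:270,170:350]; cv2.imwrite("pics/j.png",np.vstack([cv2.resize(im[:,:,::-1],(512,384))[:230],cv2.resize(s[:,:,::-1],(512,341))]))
print(read_time_s())
```

```text
0.0955 -0.12 0.0967 [-2.6  1.5  9.2]
[-0.9  1.2  5. ]
53.0167
```

View pics/j.png

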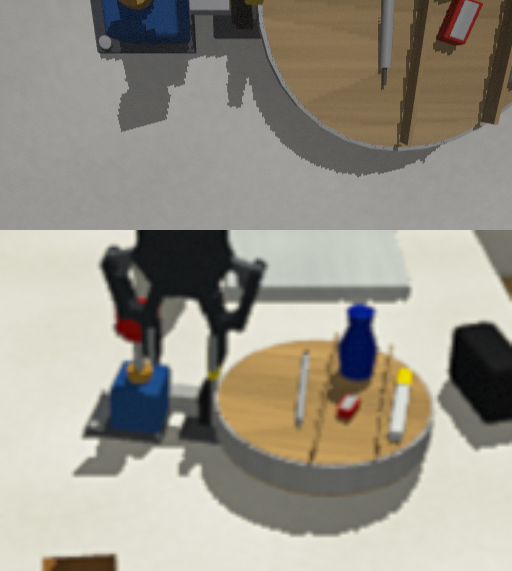

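The turntable items are where they were, and the arm is clear of everything. The gauge stayed put under a 9 N press, at its seated height. Handing in.

```bash
python3 -c "
from bench import *
print(sign_off(),read_time_s())"
```

```text
the job is handed in; nothing more can be done
the job is handed in; nothing more can be done
```

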